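Cover the tall mixing cup

ROBOT

A 7-joint arm with a two-finger parallel gripper is mounted at the origin on a cart in front of the work surface, level with it; the furniture and walls round the work are solid. World frame = base frame: x ahead of the robot, y to its left, z up, the work surface at z = 0. Lengths are in m, angles in rad, forces in N, time in s.
With the tool pointing down it reaches from about 0.4 to 0.925 m from the base axis. Payload 4.1 kg.
Tool frame: the origin (TCP) lies at the very end of the fingers, on their centre line; the grasp point (between the pads) lies 19 mm behind it (bot.tcp_to_grasp is the distance from the TCP to the grasp point, in m); z points along the fingers, y is the direction in which the jaws open and shut (so a half turn about z gives the same grasp; the last joint's range is limited). The gripper opens to 85 mm and grips with 20 to 120 N. Pads are 22 mm wide; open, the fingers measure 114 mm over their backs; the gripper's body (76 mm by 85 mm) begins 54 mm behind the grasp point. The pads swing forward as they close: fully open they stand 13 mm farther back than shut.
Start: joints at [-1.329, 0.398, 0.045, 1.537, -0.019, 1.207, -0.051], TCP at [0.217, 0.613, 0.231] pointing down, gripper open.
Joint ranges: [-2.82, 2.82], [-0.49, 2.23], [-1.37, 1.46], [0, 2.46], [-1.36, 4.5], [0.23, 2], [-2.94, 2.94]. Speed limits (rad/s): [2.57, 2.57, 3.14, 3.14, 3.14, 3.14, 3.14].

INTERFACE

Orientations are given as a unit quaternion [w, x, y, z].
In Python, from plant import readout, viewer, bot gives the robot as it stands.
- The arm moves only by the shell command python3 -m jog 'ROWS' [FORCE]. ROWS is a JSON object of lists of equal length, an entry for each row: "offset": the shift along the tool's x, y, z in mm, a list of three; "turn": the turn about the tool's z in degrees; "hand": the opening in per cent of the stroke, from 0 (shut) to 100 (fully open). In form: {"offset": [[tx, ty, tz], ...], "turn": [turn, ...], "hand": [hand, ...]}. A call has exactly 10 rows; each row shifts and turns the commanded pose from where the row before left it, along the tool's axes as they then stand; what a row does not reach is not made up. A row lasts 1/8 s, in which the tool goes at most 62.5 mm and 10.7 degrees, less where a joint would pass 70% of its speed; a pose out of reach is approached as far as the arm can. A call with a gripper value outside its range is refused whole. The fingers move at their own pace and stop on an object; FORCE is the grip in N (left out, the last holds). Time passes only in rows, so rows that do not move let the fingers close, or fill a call up. It gives the time, the measured TCP pose, the force and the opening at its end, in the units of the state.
- readout.observe(): the state, without advancing time (a new reading comes with each control period).
- viewer.get_image(name): name is "side" or "top" or "wrist"; returns a dict with "frame" (400x640x3 uint8, red, green, blue), "fx", "fy", "cx", "cy" (pixels), "T" (4x4, takes a point from camera to world coordinates); the wrist camera has in their place "T_tool_cam" (4x4, takes a point from camera to tool coordinates, whose origin is the TCP and whose axes are the flange's). Camera axes: x right, y up, looking along -z (the intrinsics and any distortion apply to the point x, -y, -z); pixel columns grow to the right and rows downward; lengths in m; the calibration is good to about 2 mm. The wrist camera is an equidistant fisheye: a pixel r from the principal point sees the ray r / f radians off the axis. A picture is of the moment at which its call begins: read the wrist's pose just before it. There is no depth.
- bot.finish_job(): hands the job in, once; it reports no verdict.
The state is a dict: "time_s": time; "qpos": joint angles; "joint_velocities": joint speeds; "tau": joint torques, N m; "tool_pos": TCP position; "orientation": TCP orientation; "wrist_force": force on the tool from outside, world axes, zero at the start; "moment": the same for the moment, N m; "gripper_width": opening from 0.0 (shut) to 1.0 (fully open).
Only numpy, scipy, OpenCV 4.12 (cv2) and the standard library are available. Lean on these libraries where they do the work, as an engineer would, in place of code of your own. Each camera call takes 0.05 s, during which the arm holds its last target. There are 200 camera calls.

TASK

Put the large knobbed wooden lid on the taller of the two mixing cups on the open bench, so that its step sits inside the mouth and its flange lies flat on the rim all round. Let go of it, and leave the cup standing where it is and the short cup and the small wooden lid where they are.

Things in the scene. Friction and masses are not known exactly. Their poses are not given: they have to be found in the camera images.
- large_lid_knob (a point): The larger turned wooden cup lid, lying knob up: round flange 118 mm across, 6 thick; under it a centred step 76 mm across, 12 deep, on which it stands; on top a round knob 24 mm across, 28 tall, for grasping; about 0.09 kg. This point: middle of the knob, on the axis, 32 mm above the step's underside, 20 above the flange's underside, 14 above its top, 14 below the knob's top. z up along the axis.
- small_lid_knob (a point): Bystander, the smaller turned wooden cup lid, lying knob up: round flange 96 mm across, 6 thick; under it a centred step 58 mm across, 12 deep, on which it stands; on top a round knob 24 mm across, 28 tall, for grasping; about 0.09 kg. This point: middle of the knob, on the axis, 32 mm above the step's underside, 20 above the flange's underside, 14 above its top, 14 below the knob's top. z up along the axis.
- tall_cup_rim (a point): The tall clear plastic mixing cup, the taller of two on the open bench: rim 108 mm across outside, mouth about 96 mm inside, 105 mm tall, narrowing downward, hollow, loose, about 0.3 kg. This point: centre of the mouth at the height of the top of the rim; z up along the cup's axis. The large lid's step fits its mouth with about 10 mm to spare.
- short_cup_rim (a point): Bystander, the short clear plastic mixing cup, the shorter of two on the open bench: rim 88 mm across outside, mouth about 76 mm inside, 85 mm tall, narrowing downward, hollow, loose, about 0.2 kg. This point: centre of the mouth at the height of the top of the rim; z up along the cup's axis. 

How it is judged:
At the end, for the whole second after the job is handed in: The large lid is seated on the tall cup: its axis within 16 mm of the centre of the mouth, the underside of its flange within 4 mm of the height of the rim, lid and cup within 10 degrees of upright; the tall cup, the short cup and the small lid each within 40 mm of where they started (horizontal distance between large_lid_knob and tall_cup_rim below 0.016 m and z of large_lid_knob in the frame of tall_cup_rim between 0.016 and 0.024 m and angle between each of large_lid_knob, tall_cup_rim's own z axis and vertical below 0.175 rad and distance of each of tall_cup_rim, short_cup_rim, small_lid_knob from where it was at the start of the episode below 0.04 m); the robot touches nothing.
It also fails if it takes over 43 s, if anything falls off the work surface, if the arm or the gripper's body presses on something with over 40 N, if the wrist force passes 120 N, or if a joint passes its speed limit or range.

## Working session

There is one attempt and no reset: what is moved stays moved. The work goes in short steps, Python scripts to look and compute and a shell command to move; the robot and the scene stay as the last step left them, time stands still between calls to the robot, and variables do not carry over. Pictures are saved under pics/ and viewed, about 8 in all and at most 12, crops included, and the job is handed in when it is done.

```bash
mkdir -p pics; ls; python3 - <<'E'
from plant import readout, viewer, bot
import cv2,numpy as np
print(readout.observe())
for n in ("side","top","wrist"):
    d=viewer.get_image(n); cv2.imwrite(f"pics/{n}0.png",d["frame"][:,:,::-1])
    print(n,{k:(np.round(v,4).tolist() if k!="frame" else 0) for k,v in d.items()})
E
```

```text
pics
{'time_s': 0.0, 'qpos': array([-1.32900946,  0.39917519,  0.0449972 ,  1.53792219, -0.01868663,
        1.20688612, -0.05070819]), 'joint_velocities': array([ 0.00048615,  0.00139831,  0.00203549,  0.00031136, -0.00014039,
        0.00141662,  0.0020251 ]), 'tau': array([-5.53700283e-04, -4.75123107e+01,  1.36493638e+00, -2.54219413e+01,
        1.18405707e-02,  9.32394527e-03, -3.39744979e-06]), 'tool_pos': array([0.21699488, 0.6120184 , 0.23025482]), 'orientation': array([-1.00688783e-04,  1.69500181e-01,  9.85529664e-01, -9.79863368e-04]), 'wrist_force': array([ 0.4128076 , -0.07808878,  0.41811063]), 'moment': array([ 0.0310873 , -0.02271556, -0.02250293]), 'gripper_width': 1.0010593204842997}
side {'frame': 0, 'fx': 459.1864, 'fy': 459.1864, 'cx': 318.8291, 'cy': 191.2859, 'T': [[0.9906, 0.0308, -0.1334, 0.3987], [-0.1341, 0.4149, -0.8999, -0.873], [0.0277, 0.9094, 0.4151, 0.5098], [0.0, 0.0, 0.0, 1.0]]}
top {'frame': 0, 'fx': 459.1357, 'fy': 459.1357, 'cx': 318.7814, 'cy': 203.1947, 'T': [[0.0745, 0.9767, -0.2013, 0.3072], [-0.9972, 0.072, -0.0196, -0.0131], [-0.0046, 0.2022, 0.9793, 1.2271], [0.0, 0.0, 0.0, 1.0]]}
wrist {'frame': 0, 'fx': 309.7069, 'fy': 309.7069, 'cx': 324.1971, 'cy': 197.1804, 'T_tool_cam': [[-0.0006, 0.9618, 0.2736, 0.0685], [1.0, 0.0007, -0.0, 0.001], [-0.0002, 0.2736, -0.9618, -0.1422], [0.0, 0.0, 0.0, 1.0]]}
```

View pics/top0.png

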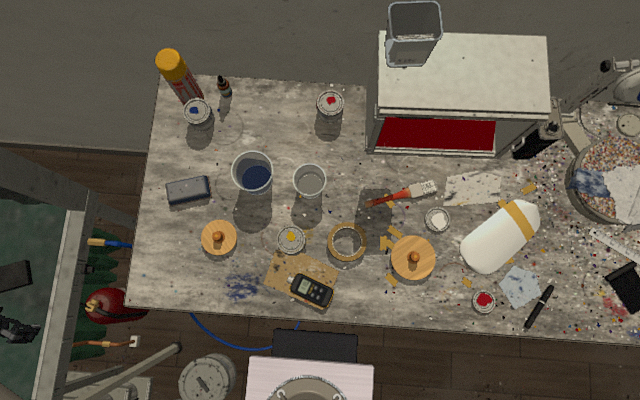

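View pics/side0.png

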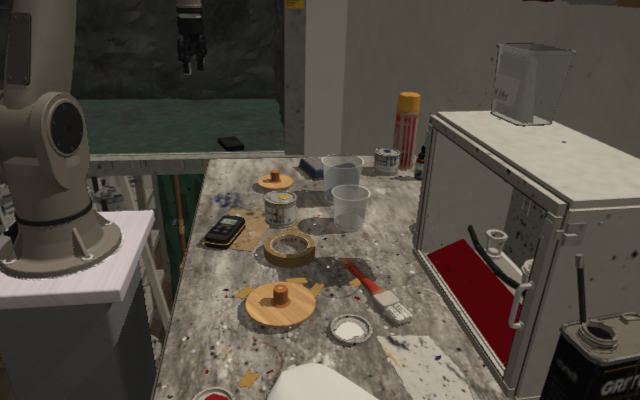

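The top view shows the large lid at about (413,257) and the small lid at (219,238). The tall cup, with blue in it, is at (252,172), the short cup at (310,181), and the tape roll at (347,243).

```bash
cat > h.py <<'E'
import cv2,numpy as np
from scipy.spatial.transform import Rotation as R
def rays(d,px):
    px=np.atleast_2d(px).astype(float)
    v=np.c_[(px[:,0]-d["cx"])/d["fx"],-(px[:,1]-d["cy"])/d["fy"],-np.ones(len(px))]
    T=np.array(d["T"]); return T[:3,3],v@T[:3,:3].T
def plane(d,px,z):
    o,v=rays(d,px); return o+v*((z-o[2])/v[:,2])[:,None]
def proj(d,P):
    T=np.array(d["T"]); p=(np.atleast_2d(P)-T[:3,3])@T[:3,:3]
    return np.c_[d["cx"]+d["fx"]*p[:,0]/-p[:,2],d["cy"]-d["fy"]*p[:,1]/-p[:,2]]
def circ(P):
    A=np.c_[2*P[:,:2],np.ones(len(P))]; s=np.linalg.lstsq(A,(P[:,:2]**2).sum(1),rcond=None)[0]
    return s[:2],2*np.sqrt(s[2]+s[:2]@s[:2])
def wood(img,roi):
    x0,y0,x1,y1=roi; h=cv2.cvtColor(img,cv2.COLOR_RGB2HSV)
    m=cv2.inRange(h,(5,90,90),(25,255,255)); k=np.zeros_like(m); k[y0:y1,x0:x1]=m[y0:y1,x0:x1]
    k=cv2.morphologyEx(k,cv2.MORPH_OPEN,np.ones((5,5)))
    return max(cv2.findContours(k,0,cv2.CHAIN_APPROX_NONE)[0],key=cv2.contourArea)
E
python3 - <<'E'
from h import *
from plant import viewer
d=viewer.get_image("top"); f=d["frame"]
for n,r in(("large",(380,225,445,290)),("small",(195,212,245,262))):
    c=cv2.convexHull(wood(f,r))[:,0]; print(n,circ(plane(d,c,.018)))
s=viewer.get_image("side"); c=cv2.convexHull(wood(s["frame"],(240,275,322,330)))[:,0]
P=plane(s,c,.018); print("side large",(P.min(0)+P.max(0))/2,np.ptp(P,axis=0))
a=cv2.resize(f[135:235,220:340,::-1],None,fx=5,fy=5,interpolation=cv2.INTER_CUBIC); cv2.imwrite("pics/cups_top.png",a)
a=cv2.resize(s["frame"][140:240,300:400,::-1],None,fx=6,fy=6,interpolation=cv2.INTER_CUBIC); cv2.imwrite("pics/cups_side.png",a)
E
```

```text
large (array([ 0.44273211, -0.23093659]), np.float64(0.14325472379868745))
small (array([0.44507732, 0.26961902]), np.float64(0.09613635556953593))
side large [ 0.43563048 -0.24218309  0.018     ] [1.42870636e-01 1.29699024e-01 1.11022302e-16]
```

View pics/cups_top.png

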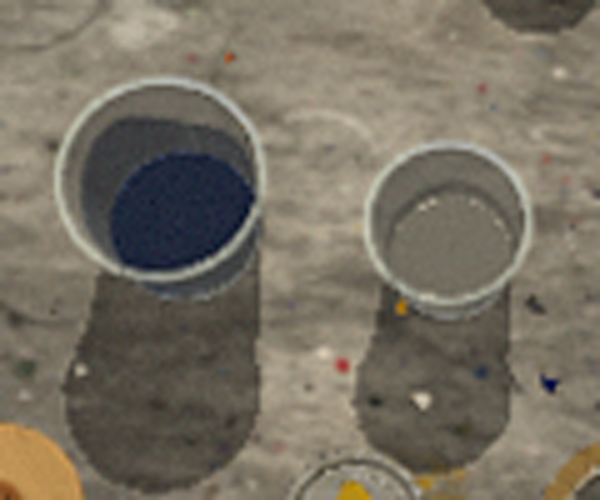

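View pics/cups_side.png

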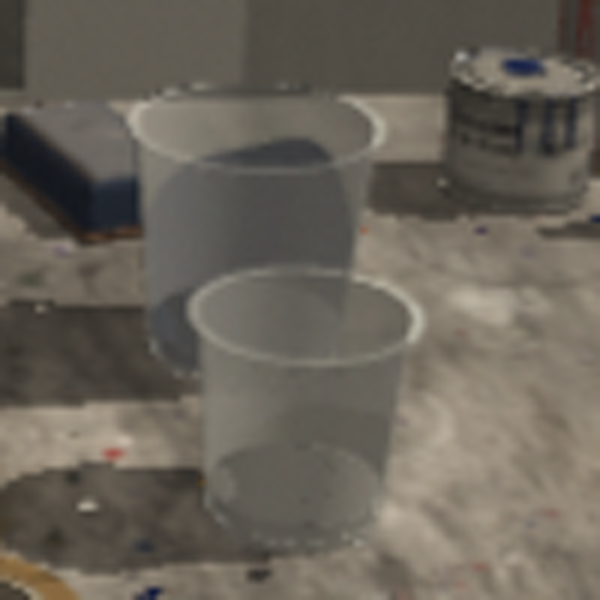

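The crops show the tall cup's rim at x 56–265, y 77–283 in the top crop, and x 128–384, y 87–172 in the side crop. The large lid's mask took in the yellow tape scraps beside it (143 mm against 118), so I'll filter it more strongly.

```bash
python3 - <<'E'
from h import *
from plant import viewer
d=viewer.get_image("top"); s=viewer.get_image("side")
def big(f,r,k):
    x0,y0,x1,y1=r; m=cv2.inRange(cv2.cvtColor(f,cv2.COLOR_RGB2HSV),(5,80,80),(28,255,255))[y0:y1,x0:x1]
    m=cv2.morphologyEx(m,cv2.MORPH_CLOSE,np.ones((7,7))); m=cv2.morphologyEx(m,cv2.MORPH_OPEN,cv2.getStructuringElement(2,k))
    return max(cv2.findContours(m,0,1)[0],key=cv2.contourArea)[:,0]+[x0,y0]
c=big(d["frame"],(380,225,445,290),(25,25)); print("top lid",circ(plane(d,c,.018)), cv2.boundingRect(c))
c=big(s["frame"],(235,265,330,340),(41,21)); P=plane(s,c,.018);print("side lid",circ(P),cv2.boundingRect(c))
# knob top, dark orange
h=cv2.cvtColor(d["frame"],cv2.COLOR_RGB2HSV)[245:270,400:428]; print("knob hsv lid/knob",h[13,14],h[13,3])
def rim(c,o,k,z,cam):
    px=np.array(c)/k+o-.5+.5/k; return circ(plane(cam,px,z))
print("tall top",rim([(56,180),(265,178),(160,77),(160,283)],[220,135],5,.105,d))
print("tall side",rim([(128,128),(386,131),(258,86),(258,172)],[300,140],6,.105,s))
print("short top",rim([(364,222),(531,222),(448,142),(448,308)],[220,135],5,.085,d))
print("short side",rim([(188,313),(424,322),(306,268),(306,364)],[300,140],6,.085,s))
w=viewer.get_image("wrist")
E
```

```text
top lid (array([ 0.43210551, -0.24267044]), np.float64(0.12032478382016133)) (390, 234, 45, 47)
side lid (array([ 0.42966605, -0.27526301]), np.float64(0.07643133494734476)) (249, 303, 63, 24)
knob hsv lid/knob [ 15 198 165] [ 18 145 183]
tall top (array([0.60994695, 0.18529264]), np.float64(0.10714198723530764))
tall side (array([0.61210908, 0.18185046]), np.float64(0.10439648069590725))
short top (array([0.60210288, 0.03922103]), np.float64(0.08691180111905081))
short side (array([0.60547814, 0.0392614 ]), np.float64(0.08692119134072676))
```

```bash
cat >> h.py <<'E'
def plan(st,*pts):
    q=np.array(st["orientation"]); Rm=R.from_quat(np.r_[q[1:],q[0]]).as_matrix(); p=np.array(st["tool_pos"])
    for t in pts:
        o=Rm.T@(np.array(t)-p)*1000; print(t,"tool mm",o.round(1),"rows>",(np.linalg.norm(o)/62.5).round(1)); p=np.array(t)
E
python3 -c "
from h import *; from plant import readout
plan(readout.observe(),(.45,.15,.25),(.433,-.243,.15))"
```

```text
(0.45, 0.15, 0.25) tool mm [-374.  -358.2  -18.7] rows> 8.3
(0.433, -0.243, 0.15) tool mm [-115.3 -376.1  100.1] rows> 6.5
```

```bash
python3 -m jog '{"offset":[[-37,-36,-2],[-37,-36,-2],[-37,-36,-2],[-37,-36,-2],[-37,-36,-2],[-37,-36,-2],[-38,-36,-2],[-38,-36,-2],[-38,-36,-2],[-38,-36,-2]],"turn":[0,0,0,0,0,0,0,0,0,0],"hand":[100,100,100,100,100,100,100,100,100,100]}' 30; python3 -c "
from h import *; from plant import readout
plan(readout.observe(),(.433,-.243,.15))"
```

```text
time_s: 1.65
tool_pos: [0.4501, 0.1469, 0.2518]
orientation: [0.0, 0.169, 0.986, 0.001]
wrist_force: [0.3, 0.2, -0.8]
gripper_width: 1.001
(0.433, -0.243, 0.15) tool mm [-114.1 -373.3  101.4] rows> 6.5
```

```bash
python3 -m jog '{"offset":[[-13,-42,11],[-13,-42,11],[-13,-42,11],[-13,-42,11],[-13,-42,11],[-13,-42,11],[-12,-41,12],[-12,-40,12],[-12,-40,11],[0,0,0]],"turn":[0,0,0,0,0,0,0,0,0,0],"hand":[100,100,100,100,100,100,100,100,100,100]}' 30; python3 - <<'E'
from plant import readout,viewer
import cv2,json
s=readout.observe(); w=viewer.get_image("wrist"); cv2.imwrite("pics/w1.png",w["frame"][:,:,::-1]); print(s["tool_pos"],s["orientation"])
E
```

```text
time_s: 2.9
tool_pos: [0.4308, -0.2447, 0.1499]
orientation: [-0.0, 0.173, 0.985, -0.001]
wrist_force: [-0.4, 0.5, 0.1]
gripper_width: 0.999
[ 0.43077846 -0.24471568  0.14994442] [-4.69173274e-04  1.72705576e-01  9.84972831e-01 -1.04224308e-03]
```

View pics/w1.png

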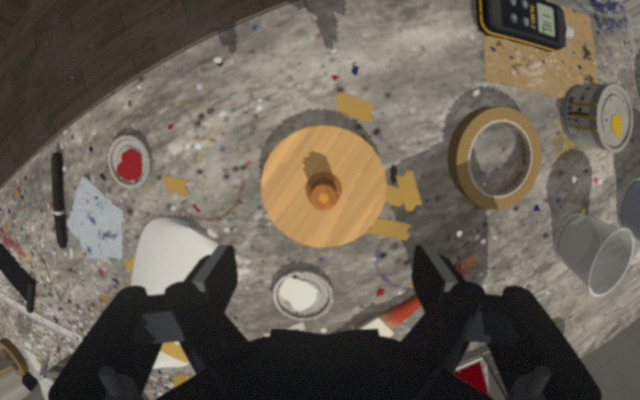

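The lid is in view from above. Its flange spans x 261–386, y 125–248, and the knob top is near (322,198), between the fingers.

```bash
cat >> h.py <<'E'
def wplane(w,st,px,z):
    px=np.atleast_2d(px).astype(float); u=(px-[w["cx"],w["cy"]])/w["fx"]; r=np.linalg.norm(u,axis=1)+1e-9
    v=np.c_[np.sin(r)*u[:,0]/r,-np.sin(r)*u[:,1]/r,-np.cos(r)]
    q=np.array(st["orientation"]); Rm=R.from_quat(np.r_[q[1:],q[0]]).as_matrix(); T=np.array(w["T_tool_cam"])
    o=Rm@T[:3,3]+st["tool_pos"]; v=v@(Rm@T[:3,:3]).T
    return o+v*((z-o[2])/v[:,2])[:,None]
E
python3 - <<'E'
from h import *
from plant import readout,viewer
s=readout.observe(); w=viewer.get_image("wrist"); f=w["frame"]
m=cv2.inRange(cv2.cvtColor(f,cv2.COLOR_RGB2HSV),(5,80,60),(28,255,255))
m=cv2.morphologyEx(m,cv2.MORPH_OPEN,cv2.getStructuringElement(2,(51,51)))
c=max(cv2.findContours(m[100:270,240:410],0,1)[0],key=cv2.contourArea)[:,0]+[240,100]
p,dia=circ(wplane(w,s,c,.018)); print("flange",p,dia)
k=wplane(w,s,[322,198],.046)[0]; print("knob",k)
plan(s,(p[0],p[1],.06),(p[0],p[1],.02))
E
```

```text
flange [ 0.43225401 -0.24501166] 0.1168532258669709
knob [ 0.43335835 -0.24407954  0.046     ]
(np.float64(0.43225400559649146), np.float64(-0.24501165860439011), 0.06) tool mm [-1.5 -2.1 90.1] rows> 1.4
(np.float64(0.43225400559649146), np.float64(-0.24501165860439011), 0.02) tool mm [-0.  0. 40.] rows> 0.6
```

```bash
python3 -m jog '{"offset":[[-2,-1,25],[0,0,25],[0,0,25],[0,0,20],[0,0,15],[0,0,10],[0,0,8],[0,0,0],[0,0,0],[0,0,0]],"turn":[0,0,0,0,0,0,0,0,0,0],"hand":[60,60,60,60,60,60,60,60,60,60]}' 40; python3 -c "
from plant import readout; print(readout.observe()['tool_pos'])"
```

```text
time_s: 4.25
tool_pos: [0.4341, -0.2431, 0.0227]
orientation: [0.0, 0.17, 0.986, -0.0]
wrist_force: [0.2, -0.2, 0.2]
gripper_width: 0.601
[ 0.43414528 -0.24308633  0.02269633]
```

```bash
python3 -m jog '{"offset":[[0,0,1],[0,0,0],[0,0,0],[0,0,0],[0,0,0],[0,0,0],[0,0,0],[0,0,-20],[0,0,-20],[0,0,0]],"turn":[0,0,0,0,0,0,0,0,0,0],"hand":[0,0,0,0,0,0,0,0,0,0]}' 40; python3 - <<'E'
from plant import readout,viewer
import cv2
print(readout.observe()["tool_pos"])
s=viewer.get_image("side"); w=viewer.get_image("wrist")
a=cv2.resize(s["frame"][200:350,180:380],(640,480)); cv2.imwrite("pics/grip.png",a[:,:,::-1])
E
```

```text
time_s: 5.5
tool_pos: [0.4345, -0.2429, 0.0618]
orientation: [0.001, 0.169, 0.986, 0.0]
wrist_force: [-0.5, -0.2, -2.5]
gripper_width: 0.266
[ 0.43453903 -0.24294095  0.06182356]
```

View pics/grip.png

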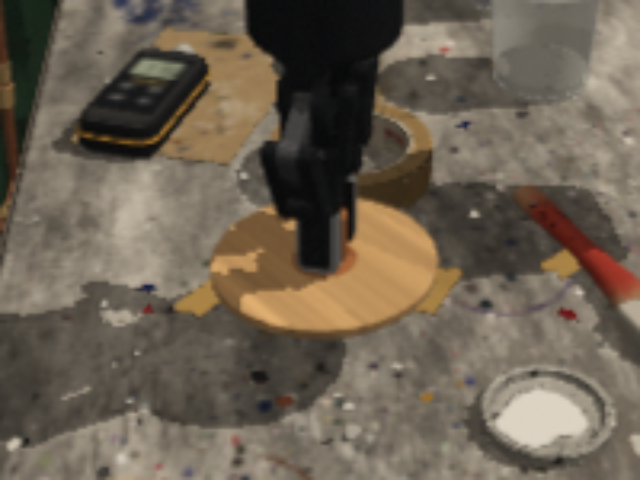

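The lid is held level at its knob (image centre about (325,265)), and the 27% opening (about 23 mm) fits the 24 mm knob.

```bash
python3 -m jog '{"offset":[[0,0,-25],[0,0,-35],[0,0,-40],[0,0,-40],[0,0,-10],[0,20,0],[0,30,0],[0,40,0],[0,40,0],[0,40,0]],"turn":[0,0,0,0,0,0,0,0,0,0],"hand":[0,0,0,0,0,0,0,0,0,0]}'; python3 -c "
from h import *; from plant import readout
plan(readout.observe(),(.611,.184,.20))"
```

```text
time_s: 6.85
tool_pos: [0.4897, -0.0811, 0.2093]
orientation: [-0.002, 0.169, 0.986, -0.0]
wrist_force: [0.4, -0.3, -0.6]
gripper_width: 0.267
(0.611, 0.184, 0.2) tool mm [-25.8 290.4   8.9] rows> 4.7
```

```bash
python3 -m jog '{"offset":[[-3,36,0],[-3,36,1],[-3,36,1],[-3,36,1],[-3,36,1],[-3,36,1],[-3,32,1],[-3,24,1],[-2,18,2],[0,0,0]],"turn":[0,0,0,0,0,0,0,0,0,0],"hand":[0,0,0,0,0,0,0,0,0,0]}'; python3 - <<'E'
from h import *
from plant import readout,viewer
st=readout.observe(); plan(st,(.611,.184,.145))
d=viewer.get_image("top"); s=viewer.get_image("side")
a=cv2.resize(d["frame"][110:230,200:340],(560,480),interpolation=2)
b=cv2.resize(s["frame"][90:240,280:420],(448,480),interpolation=2)
cv2.imwrite("pics/above.png",np.hstack([a[:,:350],b])[:,:,::-1])
E
```

```text
time_s: 8.1
tool_pos: [0.6113, 0.1832, 0.2004]
orientation: [-0.001, 0.169, 0.986, -0.001]
wrist_force: [0.1, -0.4, -0.5]
gripper_width: 0.264
(0.611, 0.184, 0.145) tool mm [ 0.4  0.7 55.4] rows> 0.9
```

View pics/above.png

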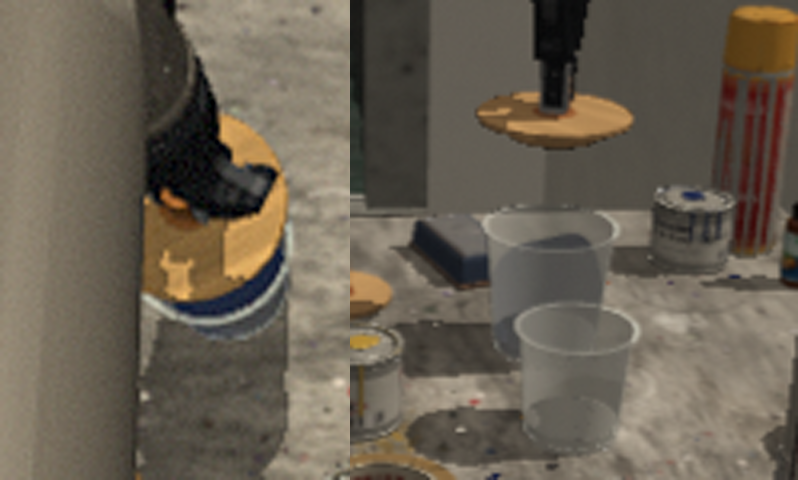

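The lid is centred over the tall cup in the side view: lid centre at column 554, rim centre at 552. Lower it.

```bash
python3 -m jog '{"offset":[[0,1,15],[0,0,20],[0,0,15],[0,0,10],[0,0,8],[0,0,5],[0,0,4],[0,0,3],[0,0,0],[0,0,0]],"turn":[0,0,0,0,0,0,0,0,0,0],"hand":[0,0,0,0,0,0,0,0,0,0]}'; python3 - <<'E'
from h import *
from plant import readout,viewer
s=viewer.get_image("side")
st=readout.observe(); print(st["tool_pos"],st["wrist_force"])
cv2.imwrite("pics/low.png",cv2.resize(s["frame"][110:230,280:420],(700,600),interpolation=2)[:,:,::-1])
E
```

```text
time_s: 9.45
tool_pos: [0.6125, 0.183, 0.1226]
orientation: [0.0, 0.17, 0.986, 0.0]
wrist_force: [-0.1, 0.4, -1.1]
gripper_width: 0.27
[0.6125386  0.18298336 0.12260416] [ 0.12724263  0.01614322 -0.51198467]
```

View pics/low.png

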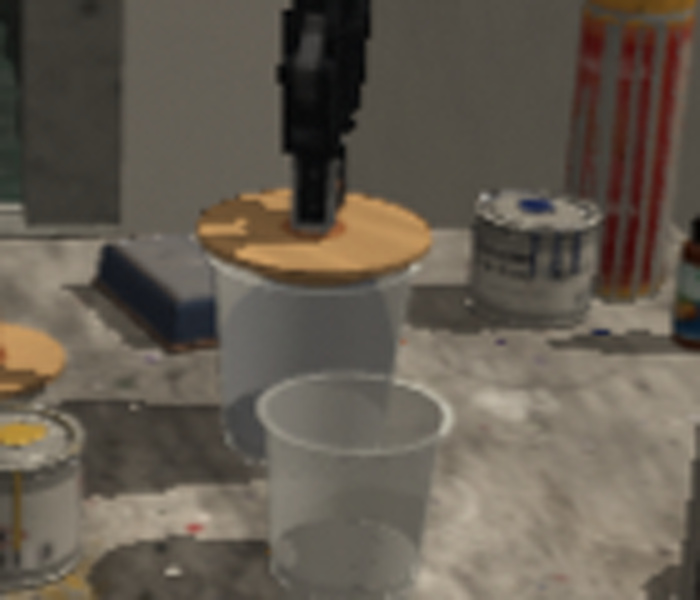

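The step is inside the mouth, with the flange just above the rim and no side force. Lower the last millimetres gently.

```bash
python3 -m jog '{"offset":[[0,0,2],[0,0,2],[0,0,2],[0,0,1],[0,0,1],[0,0,0],[0,0,0],[0,0,0],[0,0,0],[0,0,0]],"turn":[0,0,0,0,0,0,0,0,0,0],"hand":[0,0,0,0,0,0,0,0,0,0]}'; python3 -c "
from plant import readout; s=readout.observe(); print(s['tool_pos'],s['wrist_force'])"
```

```text
time_s: 10.75
tool_pos: [0.6124, 0.1829, 0.1143]
orientation: [0.0, 0.17, 0.986, 0.0]
wrist_force: [-1.1, -0.9, -0.7]
gripper_width: 0.267
[0.61239844 0.18292108 0.11434732] [-1.13292466 -0.9319855  -0.65874822]
```

```bash
python3 -m jog '{"offset":[[0,0,1],[0,0,0],[0,0,0],[0,0,0],[0,0,0],[0,0,0],[0,0,-10],[0,0,-20],[0,0,-30],[0,0,-30]],"turn":[0,0,0,0,0,0,0,0,0,0],"hand":[0,0,60,60,60,60,60,60,60,60]}' && python3 -m jog '{"offset":[[0,0,-30],[40,0,-20],[40,0,0],[40,0,0],[40,0,0],[40,0,0],[0,0,0],[0,0,0],[0,0,0],[0,0,0]],"turn":[0,0,0,0,0,0,0,0,0,0],"hand":[60,60,60,60,60,60,60,60,60,60]}'; python3 - <<'E'
from h import *
from plant import readout,viewer
d=viewer.get_image("top"); s=viewer.get_image("side"); f=d["frame"]
print(readout.observe()["tool_pos"])
a=cv2.resize(f[120:260,200:340],(400,400),interpolation=2)
b=cv2.resize(s["frame"][130:230,300:400],(400,400),interpolation=2)
cv2.imwrite("pics/end.png",np.hstack([a,b])[:,:,::-1])
for n,r,z in(("lid",(225,140,285,205),.111),("small",(195,212,245,262),.018)):
    print(n,circ(plane(d,cv2.convexHull(wood(f,r))[:,0],z)))
c=cv2.convexHull(wood(s["frame"],(310,140,380,185)))[:,0]; print("side",circ(plane(s,c,.109)))
E
```

```text
time_s: 12.0
tool_pos: [0.6128, 0.1829, 0.206]
orientation: [0.001, 0.17, 0.986, 0.001]
wrist_force: [0.4, 0.5, 0.3]
gripper_width: 0.598
time_s: 13.25
tool_pos: [0.4247, 0.2492, 0.2534]
orientation: [0.0, 0.17, 0.985, -0.0]
wrist_force: [0.9, -0.2, -0.0]
gripper_width: 0.597
[0.42434401 0.24934917 0.25319359]
lid (array([0.60950591, 0.18348915]), np.float64(0.11732526275112133))
small (array([0.44541848, 0.26869687]), np.float64(0.09489026695970626))
side (array([0.61246554, 0.18536909]), np.float64(0.1204477410345696))
```

View pics/end.png

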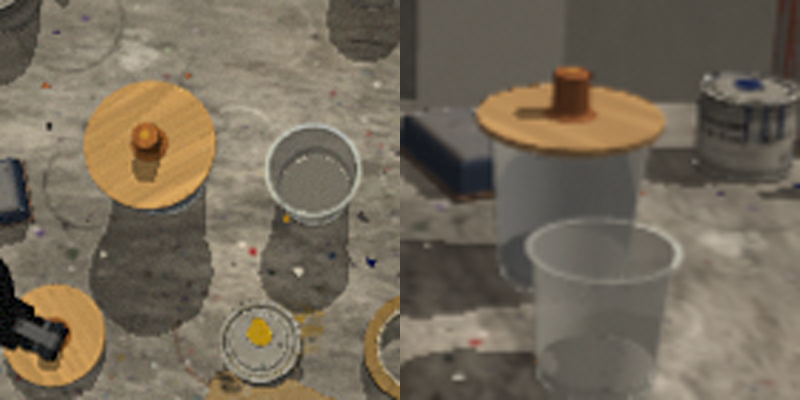

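The lid lies flat on the rim (knob at (148,138) in the left half, flange spanning x 476–663 in the right half). The bystanders have not moved, and the gripper is clear at z 0.25.

```bash
python3 -c "
from plant import bot; print(bot.finish_job())"
```

```text
the job is handed in; nothing more can be done
None
```

I gripped the large lid by its knob, carried it over the tall cup, lowered the step into the mouth and let go. The job went in at about 13 s; handing it in reports no verdict.

- **Lid on the cup:** the last pictures put the lid at (0.610, 0.183) from the top camera and (0.612, 0.185) from the side one. The cup's mouth measured (0.610, 0.185) and (0.612, 0.182) before the move, so the lid is centred to within about 3 mm. In the side view the flange lies level on the rim.
- **Bystanders:** the small lid measured within 1 mm of where it started. The short cup looks unmoved, but I did not measure it again. The tall cup's position after placing was judged by eye, since the lid hides its rim.
- **Forces and clearance:** the wrist force read no more than a few N at the end of each move. The open gripper ended about 0.25 m up, touching nothing.
- **Checks that failed or disagreed:** the first colour mask for the large lid gave 143 mm across instead of 118 because it took in tape scraps, and the first two side-camera fits of it were also wrong. I used a filtered top-camera fit (120 mm) and a wrist-camera fit (117 mm), which agreed to about 2 mm. The final side-camera fit read 120 mm.

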